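Gauge the pump bearing blocks

TASK

Only one of the three brass bearing blocks has a bore that takes the blue-handled pin gauge: take the gauge from its wooden stand and try it gently in the blocks, never forcing it, until you find the one it goes fully home in. Leave the gauge standing home in that block, where the block stands, and then set the two blocks that failed down gently, upright and side by side, on the floor of the red scrap bin. Do not disturb the screwdriver, wrench, steel stub shaft and jar.

Things in the scene. Friction and masses are not known exactly. Their poses are not given: they have to be found in the camera images.
- gauge: pin gauge, 0.12 kg, upright in its stand: steel pin 16 mm in diameter, 32 mm long, foot chamfered 2 mm (over 3 mm), then a round blue handle 24 mm in diameter, 45 mm long, whose underside is the shoulder. Origin: centre of the pin's lower end; z up the axis. Fully home, the shoulder rests on the block's top and the origin is 6 mm above the block's underside; in a tight bush it stops about 22 mm above it
- gauge_grip (a point): where to grip the gauge: on its axis, half way up the blue handle, 57 mm above the gauge's origin
- block_a: One of three look-alikes: brass bearing block, 60 (its x) by 44 (its y) by 38 mm high, about 0.5 kg, loose on the bench, with a 19 mm round upright hole in the middle of its top. Origin: centre of its underside; z up. Which of the three takes the gauge changes every time, whatever the name
- block_b: Look-alike: brass bearing block, 60 (its x) by 44 (its y) by 38 mm high, about 0.5 kg, loose on the bench, with a 19 mm round upright hole in the middle of its top. Origin: centre of its underside; z up. 8 mm below the top begins the bore of a copper bush, captive in each block with about 1 mm of sideways play
- block_c: Look-alike: brass bearing block, 60 (its x) by 44 (its y) by 38 mm high, about 0.5 kg, loose on the bench, with a 19 mm round upright hole in the middle of its top. Origin: centre of its underside; z up. In one block the bush is bored 17.4 mm right down; in the two others it narrows to 13.5 mm at 16 mm below the block's top, where the pin stops
- bin: red plastic scrap bin without lid, fixed, 160 (its x) by 270 (its y) by 40 mm high, walls and floor 5 mm thick. Origin: centre of its underside; inner floor 5 mm above it. There is room for the two blocks side by side along its y, 62 mm to each side of its middle
- stand: dark wooden stand of the gauge, fixed, 80 by 80 by 36 mm high, with a 20 mm hole right through its middle in which the gauge hangs by its shoulder (gauge origin 4 mm above the bench). Origin: centre of its underside
- table: wooden workbench, fixed, its top at z = 0. Origin: centre of its top. No block may be pressed on it with more than 50 N (forcing the gauge), its own 5 N included, nor hit the bin's floor with more than 100 N (as in a drop of 25 mm or more)
- screwdriver: bystander: screwdriver with light wooden handle, 190 mm long, lying crosswise on the bench between the robot and the blocks; leave alone
- wrench: bystander: steel wrench, 170 mm long, lying crosswise on the bench between the robot and the blocks; leave alone
- shaft: bystander: stepped steel stub shaft standing upright, foot 32 mm in diameter, 42 mm high, between the stand and the bin; origin: centre of its underside; leave alone
- jar: bystander: amber jar with black cap, 56 mm in diameter, 68 mm high, to the robot's right of the blocks; origin: centre of its underside; leave alone

How it is judged:
By the outcome, as a careful person would: the job done as asked, in the order asked, and still so for the second after the job is handed in, with the robot touching nothing.
It also fails if it takes over 72 s, if anything falls off the work surface, if the arm or the gripper's body presses on something with over 40 N, if the wrist force passes 120 N, or if a joint passes its speed limit or range.

ROBOT

A 6-joint arm with a two-finger parallel gripper is mounted at the origin on the work surface. World frame = base frame: x ahead of the robot, y to its left, z up, the work surface at z = 0. Lengths are in mm, angles in degrees, forces in N, time in s.
With the tool pointing down it reaches from about 325 to 900 mm from the base axis. Payload 6.1 kg.
Tool frame: the origin (TCP) lies between the finger pads; the fingertips stand bot.tip_extent ahead of it and the grasp point (between the pads) lies 2 mm behind it (bot.tip_extent is the distance from the TCP to the fingertips, in mm); z points along the fingers, y is the line along which they close (so a half turn about z gives the same grasp; the last joint's range is limited). The gripper opens to 87 mm and grips with 3 to 60 N. Pads are 19 mm wide; open, the fingers measure 117 mm over their backs; the gripper's body (75 mm by 190 mm) begins 51 mm behind the grasp point.
Start: joints at [-73.917, 12.628, 87.462, -0, 79.91, -7.225], TCP at [247.288, -573.99, 239.538] pointing down, gripper open.
Joint ranges: [-170.65, 170.65], [-52.31, 119.04], [5.05, 147.46], [-71.25, 251.25], [11.57, 151.72], [-153.62, 153.62]. Speed limits (degrees/s): [147.25, 147.25, 172.46, 180, 180, 180].

INTERFACE

Orientations are given as [roll, pitch, yaw] about the fixed x, y, z axes, in that order (R = Rz(yaw) Ry(pitch) Rx(roll)).
In Python, from plant import bot gives the robot as it stands.
- The arm moves only by the tool step_arm, never from a script. Its argument "plan" is a list of rows, each an object of numbers: "tx", "ty", "tz": the shift along the tool's x, y, z in units of 30 mm (1.0 is 30 mm); "yaw": the turn about the tool's z in units of 5 degrees (1.0 is 5 degrees); "gripper": the gripper's target within -1 to 1 (shut at 1, half-way at 0, fully open at -1). A call has exactly 10 rows; each row is the pose to reach, as a shift and turn from the pose commanded when the call began, along the tool's axes at that moment; what a row does not reach only later rows make up. A row lasts 1/10 s, in which the tool goes at most 50 mm and 8.59 degrees, less where a joint would pass 70% of its speed; a pose out of reach is approached as far as the arm can. A call with a gripper value outside its range is refused whole. The fingers move at their own pace and stop on an object; "grip_force" is the grip in N (left out, the last holds). Time passes only in rows, so rows that repeat a pose let the fingers close, or fill a call up. It gives the time, the measured TCP pose, the force, the opening and the grip force at its end, in the units of the state.
- bot.read_state(): the state, without advancing time (a new reading comes with each control period).
- bot.snapshot(name): name is "scene" or "side" or "wrist"; returns a dict with "frame" (384x512x3 uint8, red, green, blue), "intrinsics" (3x3 intrinsics, pixels), "R" (3x3) and "t" (3): a world point X has camera coordinates R X + t; the wrist camera has in their place "tool_from_camera" (4x4, takes a point from camera to tool coordinates, whose origin is the TCP and whose axes are the flange's). Camera axes: x right, y down, z forward; pixel columns grow to the right and rows downward; lengths in mm; the calibration is good to about 2 mm. A picture is of the moment at which its call begins: read the wrist's pose just before it. There is no depth.
- bot.job_done(): hands the job in; it is judged then, once.
Trained networks look in a picture, given as the dict that the camera call returned (one of the last four; its "shot" number tells which), for a name from the list of things; names that differ only in an ending like _2 or _b are one class to them, and where a whole thing is asked for, a point or a joint stands for the part that bears it (a point fixed in the world has none). Each returns a list of dicts, best first, with "confidence" (0 to 1); they miss things now and then, are a little off and sometimes report something else, mostly with a low value. They report only what shows in the picture. A call takes as long as a camera call.
- bot.silhouettes(name, picture): "region" (384x512 bool, what is visible of it) and "box" ([left, top, right, bottom] in pixels, round what is visible of it).
The state is a dict: "time": time; "joint_pos": joint angles; "qd": joint speeds; "joint_torque": joint torques, N m; "eef_pos": TCP position; "ee_rot": TCP orientation; "ft_force": force on the tool from outside, world axes, zero at the start; "wrist_torque": the same for the moment, N m; "finger_gap": finger opening in mm; "grasp_force": force on a finger pad.
Only numpy, scipy, OpenCV 4.12 (cv2) and the standard library are available. Lean on these libraries where they do the work, as an engineer would, in place of code of your own. Each camera call takes 0.05 s, during which the arm holds its last target. There are 200 camera calls.

## Working session

There is one attempt and no reset: what is moved stays moved. The work goes in short steps, Python scripts to look and compute and a tool call to move; the robot and the scene stay as the last step left them, time stands still between calls to the robot, and variables do not carry over. Pictures are saved under pics/ and viewed, at most 10 in all, crops included, and the job is handed in when it is done.

Besides the shell and the picture viewer there is one more tool, called after "Call:" as name([rows], argument=value, ...), one row to a line, values as JSON. step_arm: Moves the arm, as the interface text tells. Its arguments: {"type":"object","properties":{"plan":{"type":"array"},"grip_force":{"type":"number"}},"required":["plan"]}

```bash
mkdir -p pics
cat > h.py <<'E'
import numpy as np, cv2
from plant import bot
from scipy.spatial.transform import Rotation as Ro
def cam(p,st=None):
    K=np.array(p["intrinsics"])
    if "R" in p: return K,np.array(p["R"]),np.array(p["t"]).ravel()
    T=np.eye(4);T[:3,:3]=Ro.from_euler('xyz',st["ee_rot"],degrees=True).as_matrix();T[:3,3]=st["eef_pos"]
    M=np.linalg.inv(T@np.array(p["tool_from_camera"]));return K,M[:3,:3],M[:3,3]
def back(c,uv,z):
    K,R,t=c;d=R.T@np.linalg.solve(K,[uv[0],uv[1],1]);o=-R.T@t
    return o+d*(z-o[2])/d[2]
def proj(c,X):
    K,R,t=c;x=K@(R@np.array(X,float)+t);return x[:2]/x[2]
E
python3 - <<'E'
from h import *
s=bot.read_state();print(s, bot.tip_extent)
ims=[]
for n in ["scene","side"]:
    p=bot.snapshot(n);c=cam(p);print(n,"cam at",-c[1].T@c[2])
    ims.append(p["frame"])
    for o in ["gauge","block_a","bin","stand","shaft","jar","screwdriver","wrench"]:
        for d in bot.silhouettes(o,p)[:4]:
            ys,xs=np.nonzero(d["region"]);print(o,round(d["confidence"],2),d["box"],"c0",np.round(back(c,(xs.mean(),ys.mean()),20),0))
    cv2.imwrite(f"pics/{n}1.png",p["frame"][:,:,::-1])
E
```

```text
{'time': 0.0, 'joint_pos': array([-7.39188502e+01,  1.26742312e+01,  8.75243817e+01,  1.23336990e-03,
        7.99092457e+01, -7.22633221e+00]), 'qd': array([-0.10223112, -0.03171101,  0.04604052,  0.02920951, -0.0626044 ,
       -0.09080355]), 'joint_torque': array([-1.43354937e-03, -4.94621050e+01, -3.87379181e+01,  6.98101823e-02,
        5.71694656e-02, -1.39897320e-04]), 'eef_pos': array([ 247.12148277, -573.44994874,  238.46091604]), 'ee_rot': array([-1.79893151e+02, -1.47716656e-02,  2.33072510e+01]), 'ft_force': array([-0.83801845, -0.50975721,  0.0866715 ]), 'wrist_torque': array([ 0.02628123,  0.02094566, -0.00704541]), 'grasp_force': 0.0, 'finger_gap': 86.88332007564036} 17.0
scene cam at [1016.14948163  -12.25195447  859.66609727]
gauge 0.6 [369.6, 259.3, 386.1, 276.3] c0 [624. 197.  20.]
block_a 0.87 [365.6, 188.3, 392.7, 215.5] c0 [458. 211.  20.]
block_a 0.84 [200.3, 168.6, 225.0, 198.4] c0 [ 448. -198.   20.]
block_a 0.8 [292.5, 180.8, 318.0, 209.3] c0 [457.  27.  20.]
block_a 0.45 [348.6, 249.5, 394.0, 300.7] c0 [649. 186.  20.]
bin 0.62 [130.7, 216.7, 263.1, 303.0] 
[... 740 characters left out ...]
c0 [458.  28.  20.]
block_a 0.22 [3.6, 97.1, 512.0, 384.0] c0 [492.  88.  20.]
bin 0.59 [150.3, 146.3, 243.3, 220.9] c0 [ 659. -162.   20.]
bin 0.47 [259.4, 220.5, 296.3, 258.0] c0 [458.  29.  20.]
stand 0.91 [106.8, 259.6, 183.8, 315.5] c0 [642. 194.  20.]
stand 0.46 [180.4, 210.9, 194.8, 235.6] c0 [632.  12.  20.]
shaft 0.72 [179.4, 210.4, 195.8, 237.6] c0 [634.   9.  20.]
screwdriver 0.97 [325.4, 257.5, 343.2, 348.9] c0 [355. 142.  20.]
screwdriver 0.65 [260.5, 219.5, 296.5, 260.2] c0 [458.  28.  20.]
screwdriver 0.61 [132.6, 246.0, 154.7, 278.2] c0 [669. 141.  20.]
wrench 0.63 [327.3, 182.8, 348.6, 225.5] c0 [ 343. -122.   20.]
wrench 0.37 [132.7, 251.4, 156.9, 279.6] c0 [668. 142.  20.]
```

Run:
```python
import cv2,numpy as np
a=cv2.imread("pics/scene1.png");
b=cv2.imread("pics/side1.png");
x=cv2.resize(a[130:310,120:420],(800,480),interpolation=cv2.INTER_CUBIC)
cv2.imwrite("pics/v1.png",x)
```

```text
(no output)
```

View pics/v1.png

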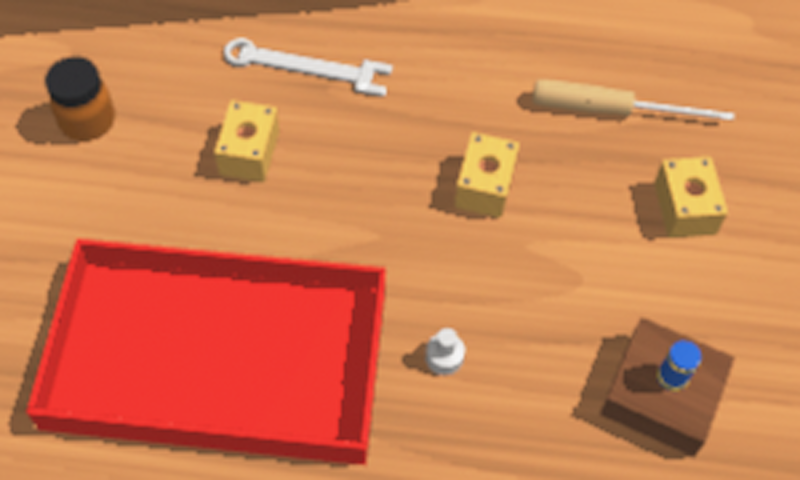

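The scene view agrees with the networks. In the crop, the block holes are at (247,130), (489,163) and (696,187), with the bin lower left, the shaft at (445,350) and the gauge in its stand at (683,360). I'll move over the first block, squaring the tool on the way.

Call:
step_arm([
  {"tx":5,"ty":-4,"yaw":2.3,"gripper":-1},
  {"tx":10.9,"ty":-8.7,"yaw":4.66,"gripper":-1},
  {"tx":10.9,"ty":-8.7,"yaw":4.66,"gripper":-1},
  {"tx":10.9,"ty":-8.7,"yaw":4.66,"gripper":-1},
  {"tx":10.9,"ty":-8.7,"yaw":4.66,"gripper":-1},
  {"tx":10.9,"ty":-8.7,"yaw":4.66,"gripper":-1},
  {"tx":10.9,"ty":-8.7,"yaw":4.66,"gripper":-1},
  {"tx":10.9,"ty":-8.7,"yaw":4.66,"gripper":-1},
  {"tx":10.9,"ty":-8.7,"yaw":4.66,"gripper":-1},
  {"tx":10.9,"ty":-8.7,"yaw":4.66,"gripper":-1},
], grip_force=25)

```text
invalid input
```

```bash
cat > look.py <<'E'
import sys
from h import *
st=bot.read_state();p=bot.snapshot("wrist");c=cam(p,st)
print("t",round(st["time"],2),"tcp",np.round(st["eef_pos"],1),np.round(st["ee_rot"],2),"F",np.round(st["ft_force"],1),"gap",round(st["finger_gap"],1))
cv2.imwrite(f"pics/{sys.argv[1]}.png",p["frame"][:,:,::-1])
np.savez(f"pics/{sys.argv[1]}.npz",K=c[0],R=c[1],t=c[2],tcp=st["eef_pos"],rot=st["ee_rot"])
print("cam",np.round(-c[1].T@c[2]))
for a in sys.argv[2:]:
    o,z=a.split(":");z=float(z)
    for d in bot.silhouettes(o,p)[:3]:
        ct=max(cv2.findContours(d["region"].astype(np.uint8),cv2.RETR_EXTERNAL,cv2.CHAIN_APPROX_NONE)[0],key=len)[:,0]
        W=np.array([back(c,q,z)[:2] for q in ct],np.float32);r=cv2.minAreaRect(W)
        print(o,round(d["confidence"],2),np.round(d["box"]),"rect ctr %.1f %.1f size %.1f %.1f ang %.1f"%(*r[0],*r[1],r[2]))
E
python3 look.py w1 block_a:38 bin:40
```

```text
t 0.9 tcp [ 247.3 -574.   239.6] [180.     0.    23.31] F [ 0.3  0.3 -1. ] gap 86.8
cam [ 320. -542.  384.]
```

View pics/w1.png

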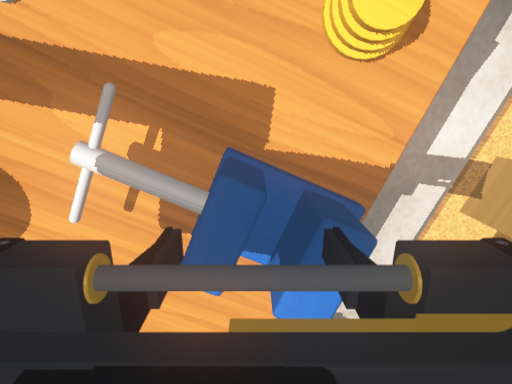

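The wrist camera sees the bench ahead of the fingers, which cover rows > 240. The call was probably refused because "tz" was missing, so I'll repeat it with all keys.

Call:
step_arm([
  {"tx":5,"ty":-4,"tz":0,"yaw":2.3,"gripper":-1},
  {"tx":10.9,"ty":-8.7,"tz":0,"yaw":4.66,"gripper":-1},
  {"tx":10.9,"ty":-8.7,"tz":0,"yaw":4.66,"gripper":-1},
  {"tx":10.9,"ty":-8.7,"tz":0,"yaw":4.66,"gripper":-1},
  {"tx":10.9,"ty":-8.7,"tz":0,"yaw":4.66,"gripper":-1},
  {"tx":10.9,"ty":-8.7,"tz":0,"yaw":4.66,"gripper":-1},
  {"tx":10.9,"ty":-8.7,"tz":0,"yaw":4.66,"gripper":-1},
  {"tx":10.9,"ty":-8.7,"tz":0,"yaw":4.66,"gripper":-1},
  {"tx":10.9,"ty":-8.7,"tz":0,"yaw":4.66,"gripper":-1},
  {"tx":10.9,"ty":-8.7,"tz":0,"yaw":4.66,"gripper":-1},
], grip_force=25)

```text
time: 2.05
eef_pos: [445.4, -202.5, 239.8]
ee_rot: [-180.0, -0.0, 0.3]
ft_force: [-0.4, 0.1, 1.4]
finger_gap: 87.1
grasp_force: 0.0
```

```bash
python3 look.py w2 block_a:38 bin:40
```

```text
t 2.05 tcp [ 445.4 -202.5  239.8] [-1.7998e+02 -4.0000e-02  2.6000e-01] F [-0.4  0.1  1.4] gap 87.1
cam [ 524. -201.  384.]
block_a 0.93 [230. 146. 270. 200.] rect ctr 450.7 -196.5 size 43.9 64.4 ang 86.4
block_a 0.8 [ 45. 138.  99. 194.] rect ctr 459.9 18.2 size 62.7 66.8 ang 81.8
bin 0.67 [109.   2. 369.  66.] rect ctr 601.8 -185.6 size 63.0 270.4 ang 0.2
bin 0.62 [167. 226. 281. 255.] rect ctr 357.6 -164.6 size 153.7 32.2 ang 82.3
```

View pics/w2.png

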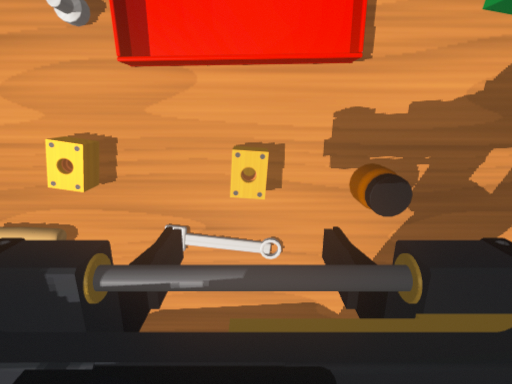

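The wrist view shows block c's hole at (248,174), block b at (65,165), and the bin edge on top at row 60. Next I'll go over the gauge.

Call:
step_arm([
  {"tx":0.75,"ty":-1.5,"tz":0,"yaw":0,"gripper":-1},
  {"tx":6.5,"ty":-13,"tz":0,"yaw":0,"gripper":-1},
  {"tx":6.5,"ty":-13,"tz":0,"yaw":0,"gripper":-1},
  {"tx":6.5,"ty":-13,"tz":0,"yaw":0,"gripper":-1},
  {"tx":6.5,"ty":-13,"tz":0,"yaw":0,"gripper":-1},
  {"tx":6.5,"ty":-13,"tz":0,"yaw":0,"gripper":-1},
  {"tx":6.5,"ty":-13,"tz":0,"yaw":0,"gripper":-1},
  {"tx":6.5,"ty":-13,"tz":0,"yaw":0,"gripper":-1},
  {"tx":6.5,"ty":-13,"tz":0,"yaw":0,"gripper":-1},
  {"tx":6.5,"ty":-13,"tz":0,"yaw":0,"gripper":-1},
])

```text
time: 3.2
eef_pos: [640.7, 187.3, 238.5]
ee_rot: [-179.9, 0.0, 0.1]
ft_force: [-0.2, -0.7, -0.8]
finger_gap: 87.1
grasp_force: 0.0
```

```bash
python3 look.py w3 gauge:81 stand:36 block_a:38
python3 - <<'E'
from h import *
im=cv2.imread("pics/w2.png");hsv=cv2.cvtColor(im,cv2.COLOR_BGR2HSV)
for x0,y0,x1,y1 in [(228,142,274,204),(42,132,102,196)]:
    print(hsv[(y0+y1)//2,x0:x1:4].tolist())
E
```

```text
t 3.2 tcp [640.7 187.3 238.5] [-1.7994e+02  2.0000e-02  1.1000e-01] F [-0.2 -0.7 -0.8] gap 87.1
cam [720. 188. 383.]
gauge 0.79 [242. 161. 265. 194.] rect ctr 648.8 187.8 size 30.9 23.8 ang 0.1
stand 0.63 [215. 131. 293. 211.] rect ctr 646.1 186.9 size 79.5 82.1 ang 70.3
block_a 0.84 [217. 292. 254. 322.] rect ctr 456.7 207.9 size 51.7 50.5 ang 10.9
block_a 0.59 [341. 300. 362. 322.] rect ctr 446.8 55.0 size 36.7 14.5 ang 50.3
[[14, 175, 226], [22, 188, 246], [22, 187, 244], [20, 190, 227], [18, 184, 151], [19, 188, 156], [19, 186, 156], [18, 177, 248], [22, 190, 243], [22, 188, 245], [14, 174, 141], [14, 175, 140]]
[[14, 175, 221], [19, 182, 244], [26, 180, 254], [27, 179, 255], [18, 190, 133], [12, 178, 152], [12, 178, 156], [12, 181, 134], [27, 180, 255], [26, 179, 254], [26, 183, 254], [17, 189, 128], [18, 187, 128], [18, 187, 123], [17, 188, 125]]
```

View pics/w3.png

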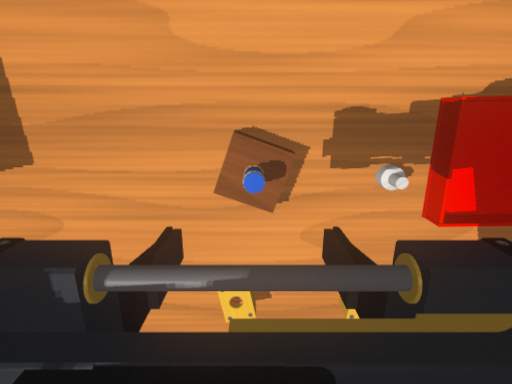

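The picture shows the gauge's top disc at about (254,181), and block a's hole at (236,303) behind the fingers. Next I'll measure these centres accurately.

```bash
cat > fit.py <<'E'
from h import *
def load(n):
    z=np.load(f"pics/{n}.npz");return cv2.imread(f"pics/{n}.png"),(z["K"],z["R"],z["t"])
def comp(m,near):
    n,l,s,c=cv2.connectedComponentsWithStats(m.astype(np.uint8))
    i=1+np.argmin([np.hypot(*(c[k]-near))+(1000 if s[k][4]<25 else 0) for k in range(1,n)]);return (l==i),c[i],s[i]
def top(n,near,z=38):   # brass top face: dominant bright value; returns centre(rect, hole), yaw
    im,c=load(n);hsv=cv2.cvtColor(im,cv2.COLOR_BGR2HSV)
    m=(hsv[...,0]>=19)&(hsv[...,0]<=32)&(hsv[...,1]>140)&(hsv[...,2]>235)
    box=np.zeros(m.shape,bool);x,y=near;box[max(0,y-40):y+40,max(0,x-40):x+40]=1
    m=cv2.morphologyEx((m&box).astype(np.uint8),cv2.MORPH_OPEN,np.ones((2,2)))
    r,_,s=comp(m,near)
    ct=max(cv2.findContours(r.astype(np.uint8),cv2.RETR_EXTERNAL,cv2.CHAIN_APPROX_NONE)[0],key=len)
    f=np.zeros(m.shape,np.uint8);cv2.drawContours(f,[ct],-1,1,-1)
    W=np.array([back(c,q,z)[:2] for q in ct[:,0]],np.float32);R=cv2.minAreaRect(W)
    h,hc,hs=comp((f==1)&~r,near)
    print(n,"face ctr %.1f %.1f size %.1f %.1f ang %.1f"%(*R[0],*R[1],R[2]),"hole",np.round(back(c,hc,z),1),"area",hs[4],"px",np.round(hc,1))
E
python3 - <<'E'
from fit import *
top("w2",(248,174));top("w2",(65,165));
try: top("w3",(236,303))
except Exception as e: print(e)
im,c=load("w3");hsv=cv2.cvtColor(im,cv2.COLOR_BGR2HSV)
m=(hsv[...,0]>100)&(hsv[...,0]<130)&(hsv[...,1]>120)
for v in (120,170,200):
    r,cc,s=comp(m&(hsv[...,2]>v),(254,181));print(v,cc,s,back(c,cc,81))
    ct=max(cv2.findContours(r.astype(np.uint8),cv2.RETR_EXTERNAL,cv2.CHAIN_APPROX_NONE)[0],key=len)
    W=np.array([back(c,q,81)[:2] for q in ct[:,0]],np.float32);print(cv2.minAreaRect(W))
# bin top corners from scene
im=cv2.imread("pics/scene1.png");p=bot.snapshot("scene");c=cam(p)
d=bot.silhouettes("bin",p)[0];ys,xs=np.nonzero(d["region"])
h=cv2.convexHull(np.c_[xs,ys].astype(np.int32));q=cv2.approxPolyDP(h,4,True)[:,0]
for u in q: print(u,np.round(back(c,u,40),1),np.round(back(c,u,0),1))
E
```

```text
w2 face ctr 446.1 -197.6 size 43.5 59.0 ang 86.6 hole [ 446.5 -197.4   38. ] area 223 px [249.1 175.6]
w2 face ctr 456.4 26.9 size 44.5 60.3 ang 81.6 hole [456.8  27.   38. ] area 211 px [ 65.4 166.6]
w3 face ctr 453.7 209.4 size 47.1 42.7 ang 11.2 hole [457.8 210.5  38. ] area 167 px [236.6 303.1]
120 [253.62162162 182.21921922] [244 172  21  21 333] [644.35686393 187.08354539  81.        ]
((644.4676513671875, 186.68800354003906), (21.596370697021484, 22.27745819091797), 89.61455535888672)
170 [253.50306748 182.36196319] [244 173  20  20 326] [644.19765551 187.21128274  81.        ]
((643.9401245117188, 187.20697021484375), (21.168132781982422, 20.613937377929688), 0.1216621920466423)
200 [253.16896552 182.33448276] [244 173  19  19 290] [644.22751428 187.57265161  81.        ]
((644.5064086914062, 187.7508544921875), (20.032846450805664, 19.528589248657227), 0.1217949166893959)
[264 230] [575.5 -53.9  40. ] [554.  -55.9   0. ]
[256 303] [745.3 -50.5  40. ] [732.1 -52.4   0. ]
[138 291] [ 751.1 -297.5   40. ] [ 738.2 -311.4    0. ]
[130 285] [ 740.5 -317.9   40. ] [ 727.1 -332.8    0. ]
[149 219] [ 580.  -320.9   40. ] [ 558.7 -336.     0. ]
```

Call:
step_arm([
  {"tx":0.12,"ty":0,"tz":1,"yaw":0,"gripper":-1},
  {"tx":0.12,"ty":0,"tz":2.5,"yaw":0,"gripper":-1},
  {"tx":0.12,"ty":0,"tz":4,"yaw":0,"gripper":-1},
  {"tx":0.12,"ty":0,"tz":5.2,"yaw":0,"gripper":-0.5},
  {"tx":0.12,"ty":0,"tz":5.8,"yaw":0,"gripper":-0.2},
  {"tx":0.12,"ty":0,"tz":5.97,"yaw":0,"gripper":0},
  {"tx":0.12,"ty":0,"tz":5.97,"yaw":0,"gripper":0.3},
  {"tx":0.12,"ty":0,"tz":5.97,"yaw":0,"gripper":1},
  {"tx":0.12,"ty":0,"tz":5.97,"yaw":0,"gripper":1},
  {"tx":0.12,"ty":0,"tz":5.97,"yaw":0,"gripper":1},
], grip_force=25)

```text
time: 4.5
eef_pos: [644.1, 185.4, 62.4]
ee_rot: [-180.0, -0.2, 0.0]
ft_force: [-0.5, 0.3, -0.2]
finger_gap: 38.8
grasp_force: 0.0
```

Call:
step_arm([
  {"tx":0,"ty":0,"tz":0,"yaw":0,"gripper":1},
  {"tx":0,"ty":0,"tz":0,"yaw":0,"gripper":1},
  {"tx":0,"ty":0,"tz":0,"yaw":0,"gripper":1},
  {"tx":0,"ty":0,"tz":-0.5,"yaw":0,"gripper":1},
  {"tx":0,"ty":0,"tz":-1,"yaw":0,"gripper":1},
  {"tx":0,"ty":0,"tz":-2,"yaw":0,"gripper":1},
  {"tx":0,"ty":0,"tz":-3,"yaw":0,"gripper":1},
  {"tx":0,"ty":0,"tz":-3,"yaw":0,"gripper":1},
  {"tx":0,"ty":0,"tz":-3,"yaw":0,"gripper":1},
  {"tx":0,"ty":0,"tz":-3,"yaw":0,"gripper":1},
])

```text
time: 5.5
eef_pos: [641.9, 184.8, 149.4]
ee_rot: [180.0, 0.1, 0.0]
ft_force: [-0.3, -0.5, -0.5]
finger_gap: 23.7
grasp_force: 25.0
```

Call:
step_arm([
  {"tx":-0.7,"ty":0,"tz":-0.5,"yaw":0,"gripper":1},
  {"tx":-2,"ty":-0.2,"tz":-1,"yaw":0,"gripper":1},
  {"tx":-3.4,"ty":-0.4,"tz":-1.5,"yaw":0,"gripper":1},
  {"tx":-4.8,"ty":-0.6,"tz":-1.65,"yaw":0,"gripper":1},
  {"tx":-6.2,"ty":-0.77,"tz":-1.65,"yaw":0,"gripper":1},
  {"tx":-7.1,"ty":-0.77,"tz":-1.65,"yaw":0,"gripper":1},
  {"tx":-7.5,"ty":-0.77,"tz":-1.65,"yaw":0,"gripper":1},
  {"tx":-7.5,"ty":-0.77,"tz":-1.65,"yaw":0,"gripper":1},
  {"tx":-7.5,"ty":-0.77,"tz":-1.65,"yaw":0,"gripper":1},
  {"tx":-7.5,"ty":-0.77,"tz":-1.65,"yaw":0,"gripper":1},
])

```text
time: 6.5
eef_pos: [419.0, 208.0, 199.9]
ee_rot: [180.0, -0.0, -0.0]
ft_force: [0.2, -0.3, -1.5]
finger_gap: 23.2
grasp_force: 25.0
```

```bash
python3 look.py w4 block_a:38
python3 - <<'E'
from fit import *
print(bot.read_state()["eef_pos"], bot.read_state()["qd"])
im,c=load("w4");z=np.load("pics/w4.npz")
print(proj(c,[456.4,208.3,38]), proj(c,z["tcp"]+[0,0,-55]),z["tcp"])
E
```

```text
t 6.5 tcp [419.  208.  199.9] [ 1.7999e+02 -1.0000e-02 -4.0000e-02] F [ 0.2 -0.3 -1.5] gap 23.2
cam [498. 209. 344.]
block_a 0.65 [380. 117. 452. 182.] rect ctr 459.4 37.7 size 61.6 59.7 ang 81.8
block_a 0.63 [224. 116. 273. 176.] rect ctr 460.3 211.1 size 60.6 44.0 ang 12.3
block_a 0.56 [494.   0. 510.  33.] rect ctr 581.1 -29.4 size 15.2 27.2 ang 89.9
[418.82536716 207.98636581 199.81281587] [ 0.00326112 -0.28239009  0.24183318  0.06717571  0.13198348 -0.03003955]
[252.9577014  150.51848198] [253.58799907 220.56698554] [419.04129707 208.00167816 199.88663199]
```

View pics/w4.png

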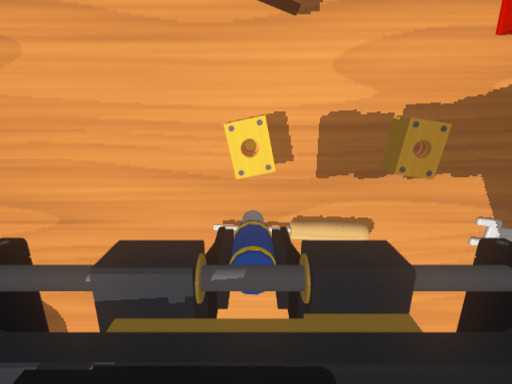

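The picture shows block a with its hole at (250,147) and the held gauge's pin foot at about (253,215). I'll compute the offset from pin to hole in this picture.

Run:
```python
from fit import *
top("w4",(250,147));
im,c=load("w4");z=np.load("pics/w4.npz")["tcp"]
K=c[0];print(K[0,0])
cr=im[195:245,225:285];cv2.imwrite("pics/c4.png",cv2.resize(cr,None,fx=10,fy=10,interpolation=cv2.INTER_NEAREST))
# predicted foot circle (r 6 chamfered) and r8 at +3
for r,h in ((6,0),(8,3)):
    q=np.array([proj(c,z+[r*np.cos(a),r*np.sin(a),-55+h]) for a in np.linspace(0,6.28,60)]);print(q.min(0),q.max(0))
g=cv2.cvtColor(im,cv2.COLOR_BGR2HSV)
for r in range(204,228,2): print(r,[ (int(a),int(b)) for a,b in g[r,238:272:2][:,1:]])
```

```text
w4 face ctr 458.2 210.6 size 60.0 44.1 ang 11.6 hole [458.3 211.2  38. ] area 286 px [250.2 148.7]
287.5785937540365
[245.52626343 212.98049037] [261.64913944 228.02179764]
[242.70815215 211.81447267] [264.4962783  232.11073791]
204 [(173, 225), (176, 225), (173, 225), (175, 225), (175, 225), (175, 225), (176, 225), (175, 225), (174, 224), (174, 224), (174, 224), (175, 225), (175, 224), (175, 224), (175, 224), (175, 223), (174, 224)]
206 [(173, 225), (175, 225), (176, 225), (175, 224), (174, 224), (174, 224), (173, 224), (173, 223), (174, 224), (175, 223), (175, 222), (175, 223), (175, 223), (173, 222), (173, 222), (172, 222), (176, 222)]
208 [(176, 225), (175, 226), (176, 225), (175, 226), (175, 225), (174, 224), (173, 225), (173, 225), (174, 224), (173, 224), (174, 224), (174, 223), (173, 222), (173, 223), (173, 223), (172, 222), (175, 222)]
210 [(175, 222), (175, 222), (175, 222), (175, 221), (174, 221), (172, 218), (111, 165), (97, 155), (114, 168), (122, 175), (175, 219), (176, 219), (175, 220), (175, 220), (174, 218), (174, 218), (173, 218)]
212 [(173, 218), (174, 218), (174, 2
[... 869 characters left out ...]
), (53, 106), (39, 104), (33, 117), (37, 116), (174, 220), (175, 220), (175, 220), (172, 219)]
222 [(169, 137), (171, 136), (36, 98), (64, 104), (148, 133), (199, 142), (255, 158), (255, 162), (255, 162), (229, 147), (158, 134), (77, 106), (30, 101), (173, 172), (172, 172), (170, 132), (171, 131)]
224 [(166, 138), (50, 87), (170, 135), (255, 170), (148, 131), (39, 91), (64, 95), (20, 89), (47, 104), (54, 108), (78, 115), (223, 150), (208, 142), (82, 100), (157, 120), (166, 134), (167, 139)]
226 [(88, 150), (250, 156), (153, 137), (45, 91), (114, 101), (113, 102), (115, 102), (115, 102), (114, 101), (114, 101), (113, 102), (109, 101), (74, 111), (255, 168), (133, 123), (132, 164), (136, 165)]
```

View pics/c4.png

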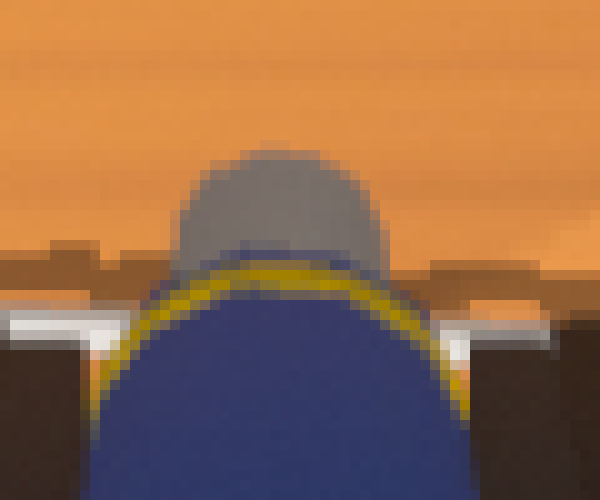

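Call:
step_arm([
  {"tx":0.6,"ty":-0.04,"tz":0,"yaw":0,"gripper":1},
  {"tx":1.27,"ty":-0.08,"tz":0.5,"yaw":0,"gripper":1},
  {"tx":1.27,"ty":-0.08,"tz":1.5,"yaw":0,"gripper":1},
  {"tx":1.27,"ty":-0.08,"tz":2.5,"yaw":0,"gripper":1},
  {"tx":1.27,"ty":-0.08,"tz":3.1,"yaw":0,"gripper":1},
  {"tx":1.27,"ty":-0.08,"tz":3.3,"yaw":0,"gripper":1},
  {"tx":1.27,"ty":-0.08,"tz":3.33,"yaw":0,"gripper":1},
  {"tx":1.27,"ty":-0.08,"tz":3.45,"yaw":0,"gripper":1},
  {"tx":1.27,"ty":-0.08,"tz":3.55,"yaw":0,"gripper":1},
  {"tx":1.27,"ty":-0.08,"tz":3.6,"yaw":0,"gripper":1},
], grip_force=12)

```text
time: 7.6
eef_pos: [456.6, 210.8, 92.6]
ee_rot: [-180.0, -0.1, 0.0]
ft_force: [0.1, 0.6, -2.0]
finger_gap: 23.7
grasp_force: 12.0
```

Run:
```python
from h import *
s=bot.read_state();print(s["eef_pos"],s["ft_force"],s["wrist_torque"],s["finger_gap"])
p=bot.snapshot("side");c=cam(p);u=proj(c,[458,211,50]).astype(int);print(u)
a=p["frame"][u[1]-50:u[1]+50,u[0]-60:u[0]+60,::-1]
cv2.imwrite("pics/s5.png",cv2.resize(a,None,fx=5,fy=5,interpolation=cv2.INTER_CUBIC))
```

```text
[456.55224032 210.76508977  92.59037833] [ 0.14660774  0.61364941 -2.04534061] [0.03399617 0.00687267 0.02351286] 23.72443653892642
[261 296]
```

View pics/s5.png

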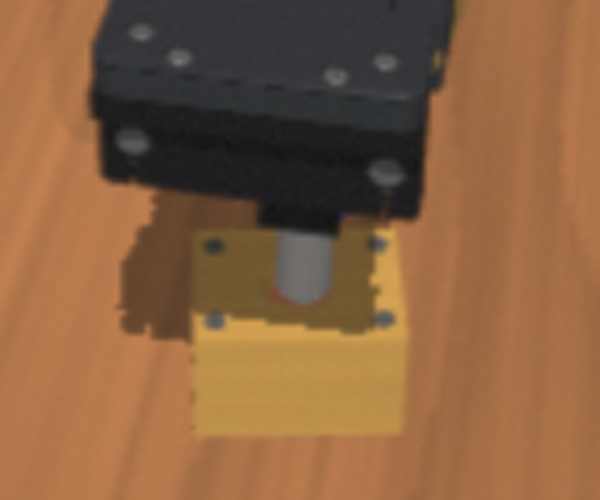

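The side view shows the pin just entering the hole, about 1.5 mm to the robot's side (image right). I'll shift it a little and go gently down past the possible stop.

Call:
step_arm([
  {"tx":0.04,"ty":0,"tz":0,"yaw":0,"gripper":1},
  {"tx":0.04,"ty":0,"tz":0.08,"yaw":0,"gripper":1},
  {"tx":0.04,"ty":0,"tz":0.16,"yaw":0,"gripper":1},
  {"tx":0.04,"ty":0,"tz":0.24,"yaw":0,"gripper":1},
  {"tx":0.04,"ty":0,"tz":0.31,"yaw":0,"gripper":1},
  {"tx":0.04,"ty":0,"tz":0.37,"yaw":0,"gripper":1},
  {"tx":0.04,"ty":0,"tz":0.43,"yaw":0,"gripper":1},
  {"tx":0.04,"ty":0,"tz":0.48,"yaw":0,"gripper":1},
  {"tx":0.04,"ty":0,"tz":0.52,"yaw":0,"gripper":1},
  {"tx":0.04,"ty":0,"tz":0.52,"yaw":0,"gripper":1},
])

```text
time: 8.65
eef_pos: [458.0, 210.8, 77.1]
ee_rot: [-180.0, -0.1, 0.0]
ft_force: [0.7, 0.3, 3.7]
finger_gap: 23.5
grasp_force: 12.0
```

Call:
step_arm([
  {"tx":0,"ty":0,"tz":0.03,"yaw":0,"gripper":1},
  {"tx":0,"ty":0,"tz":0.06,"yaw":0,"gripper":1},
  {"tx":0,"ty":0,"tz":0.08,"yaw":0,"gripper":1},
  {"tx":0,"ty":0,"tz":0.1,"yaw":0,"gripper":1},
  {"tx":0,"ty":0,"tz":0.1,"yaw":0,"gripper":1},
  {"tx":0,"ty":0,"tz":0.1,"yaw":0,"gripper":1},
  {"tx":0,"ty":0,"tz":0.1,"yaw":0,"gripper":1},
  {"tx":0,"ty":0,"tz":0.1,"yaw":0,"gripper":1},
  {"tx":0,"ty":0,"tz":0.1,"yaw":0,"gripper":1},
  {"tx":0,"ty":0,"tz":0.1,"yaw":0,"gripper":1},
])

```text
time: 9.65
eef_pos: [459.6, 211.0, 76.1]
ee_rot: [-180.0, -0.3, 0.0]
ft_force: [-0.7, -2.1, 15.7]
finger_gap: 23.4
grasp_force: 12.0
```

Run:
```python
from h import *
f=[]
for i in range(2):
    s=bot.read_state();f.append(np.r_[s["eef_pos"],s["ft_force"]]);p=bot.snapshot("wrist")
print(np.round(f,1))
```

```text
[[ 4.596e+02  2.110e+02  7.610e+01 -7.000e-01 -2.100e+00  1.570e+01]
 [ 4.596e+02  2.110e+02  7.610e+01  3.000e-01 -1.100e+00  1.400e+01]]
```

Block a resists at the narrow step (14–16 N, TCP stopped about 16 mm above home), so it fails. I'll withdraw and go to block b.

Call:
step_arm([
  {"tx":0,"ty":0,"tz":-0.5,"yaw":0,"gripper":1},
  {"tx":0,"ty":0,"tz":-1.5,"yaw":0,"gripper":1},
  {"tx":-0.2,"ty":0.5,"tz":-2.8,"yaw":0,"gripper":1},
  {"tx":-0.6,"ty":1.7,"tz":-3.8,"yaw":0,"gripper":1},
  {"tx":-1,"ty":3,"tz":-4.22,"yaw":0,"gripper":1},
  {"tx":-1.37,"ty":4.4,"tz":-4.22,"yaw":0,"gripper":1},
  {"tx":-1.37,"ty":5.5,"tz":-4.22,"yaw":0,"gripper":1},
  {"tx":-1.37,"ty":6.15,"tz":-4.22,"yaw":0,"gripper":1},
  {"tx":-1.37,"ty":6.15,"tz":-4.22,"yaw":0,"gripper":1},
  {"tx":-1.37,"ty":6.15,"tz":-4.22,"yaw":0,"gripper":1},
], grip_force=20)

```text
time: 10.75
eef_pos: [415.7, 26.2, 199.5]
ee_rot: [-180.0, 0.1, -0.1]
ft_force: [-0.6, -0.3, -1.1]
finger_gap: 23.3
grasp_force: 20.0
```

```bash
cat > pin.py <<'E'
from fit import *
import sys
def pin(n):
    im,c=load(n);z=np.load(f"pics/{n}.npz")["tcp"];s=cv2.cvtColor(im,cv2.COLOR_BGR2HSV)
    m=(s[...,1]<90)&(s[...,2]>90)&(s[...,2]<150)
    r,cc,st=comp(m[195:222,225:285],(28,18))
    q=np.array([proj(c,z+[8*np.cos(a),8*np.sin(a),-52]) for a in np.linspace(0,6.28,60)])
    L,T,w=st[0]+225,st[1]+195,st[2]
    print(n,"pin cols",L,L+w,"ctr",L+w/2-.5,"top",T,"pred ctr",(q[:,0].min()+q[:,0].max())/2,"top",q[:,1].min(),"tcp",np.round(z,1))
if __name__=="__main__":
    pin(sys.argv[1])
    if len(sys.argv)>3: top(sys.argv[1],(int(sys.argv[2]),int(sys.argv[3])))
E
python3 look.py w6 block_a:38; python3 pin.py w4; python3 pin.py w6 250 149
```

```text
t 10.75 tcp [415.7  26.2 199.5] [-1.7996e+02  5.0000e-02 -8.0000e-02] F [-0.6 -0.3 -1.1] gap 23.3
cam [495.  27. 344.]
block_a 0.94 [229. 113. 276. 176.] rect ctr 458.7 28.6 size 44.6 60.9 ang 82.0
block_a 0.86 [418. 122. 492. 182.] rect ctr 448.9 -184.5 size 67.3 62.5 ang 85.8
block_a 0.61 [ 49. 114. 121. 174.] rect ctr 460.2 202.3 size 60.0 62.1 ang 11.8
w4 pin cols 242 264 ctr 252.5 top 211 pred ctr 253.60221522661084 top 211.81447267058405 tcp [419.  208.  199.9]
w6 pin cols 243 263 ctr 252.5 top 212 pred ctr 253.6604656320979 top 211.74068986483996 tcp [415.7  26.2 199.5]
w6 face ctr 456.7 27.5 size 44.1 59.9 ang 81.5 hole [456.8  28.1  38. ] area 279 px [251.5 146.9]
```

Call:
step_arm([
  {"tx":0.7,"ty":-0.02,"tz":0,"yaw":0,"gripper":1},
  {"tx":1.37,"ty":-0.04,"tz":0.5,"yaw":0,"gripper":1},
  {"tx":1.37,"ty":-0.04,"tz":1.5,"yaw":0,"gripper":1},
  {"tx":1.37,"ty":-0.04,"tz":2.5,"yaw":0,"gripper":1},
  {"tx":1.37,"ty":-0.04,"tz":3.2,"yaw":0,"gripper":1},
  {"tx":1.37,"ty":-0.04,"tz":3.45,"yaw":0,"gripper":1},
  {"tx":1.37,"ty":-0.04,"tz":3.55,"yaw":0,"gripper":1},
  {"tx":1.37,"ty":-0.04,"tz":3.65,"yaw":0,"gripper":1},
  {"tx":1.37,"ty":-0.04,"tz":3.75,"yaw":0,"gripper":1},
  {"tx":1.37,"ty":-0.04,"tz":3.85,"yaw":0,"gripper":1},
], grip_force=12)

```text
time: 11.85
eef_pos: [458.0, 27.3, 85.3]
ee_rot: [180.0, -0.1, 0.0]
ft_force: [0.6, -0.1, -0.1]
finger_gap: 23.6
grasp_force: 12.0
```

Call:
step_arm([
  {"tx":0,"ty":0,"tz":0.07,"yaw":0,"gripper":1},
  {"tx":0,"ty":0,"tz":0.12,"yaw":0,"gripper":1},
  {"tx":0,"ty":0,"tz":0.17,"yaw":0,"gripper":1},
  {"tx":0,"ty":0,"tz":0.22,"yaw":0,"gripper":1},
  {"tx":0,"ty":0,"tz":0.27,"yaw":0,"gripper":1},
  {"tx":0,"ty":0,"tz":0.3,"yaw":0,"gripper":1},
  {"tx":0,"ty":0,"tz":0.33,"yaw":0,"gripper":1},
  {"tx":0,"ty":0,"tz":0.36,"yaw":0,"gripper":1},
  {"tx":0,"ty":0,"tz":0.36,"yaw":0,"gripper":1},
  {"tx":0,"ty":0,"tz":0.36,"yaw":0,"gripper":1},
])

```text
time: 12.85
eef_pos: [459.4, 27.2, 75.9]
ee_rot: [180.0, -0.2, 0.0]
ft_force: [0.2, 1.3, 12.0]
finger_gap: 23.5
grasp_force: 12.0
```

Block b stops at the same depth with 12 N, so it fails too. On to block c.

Call:
step_arm([
  {"tx":0,"ty":0,"tz":-0.5,"yaw":0,"gripper":1},
  {"tx":0,"ty":0,"tz":-1.5,"yaw":0,"gripper":1},
  {"tx":-0.2,"ty":0.5,"tz":-2.8,"yaw":0,"gripper":1},
  {"tx":-0.6,"ty":1.7,"tz":-3.8,"yaw":0,"gripper":1},
  {"tx":-1,"ty":3.2,"tz":-4.21,"yaw":0,"gripper":1},
  {"tx":-1.4,"ty":4.8,"tz":-4.21,"yaw":0,"gripper":1},
  {"tx":-1.71,"ty":6.4,"tz":-4.21,"yaw":0,"gripper":1},
  {"tx":-1.71,"ty":7.54,"tz":-4.21,"yaw":0,"gripper":1},
  {"tx":-1.71,"ty":7.54,"tz":-4.21,"yaw":0,"gripper":1},
  {"tx":-1.71,"ty":7.54,"tz":-4.21,"yaw":0,"gripper":1},
], grip_force=20)

```text
time: 13.85
eef_pos: [405.5, -199.2, 199.6]
ee_rot: [-179.9, 0.0, -0.1]
ft_force: [-0.0, 0.4, -1.1]
finger_gap: 23.2
grasp_force: 20.1
```

```bash
python3 look.py w7 block_a:38;  python3 pin.py w7 250 149
```

```text
t 13.85 tcp [ 405.5 -199.2  199.6] [-1.7994e+02  4.0000e-02 -1.2000e-01] F [-0.   0.4 -1.1] gap 23.2
cam [ 485. -199.  344.]
block_a 0.7 [ 15. 102.  78. 170.] rect ctr 457.3 16.9 size 65.7 63.2 ang 81.8
block_a 0.67 [231. 116. 275. 174.] rect ctr 448.3 -196.0 size 44.8 61.2 ang 86.5
w7 pin cols 243 263 ctr 252.5 top 214 pred ctr 253.67817804267202 top 211.75055270272003 tcp [ 405.5 -199.2  199.6]
w7 face ctr 446.7 -197.0 size 44.1 60.2 ang 86.7 hole [ 447.  -196.4   38. ] area 270 px [250.7 146.4]
```

Run:
```python
from fit import *
for n in ("w4","w6","w7"):
    im,c=load(n);z=np.load(f"pics/{n}.npz")["tcp"];s=cv2.cvtColor(im,cv2.COLOR_BGR2HSV)[...,1].astype(int)
    print(n,"col253 sat rows 206-230",s[206:231,253].tolist());print("  row219",s[219,236:272].tolist())
    for d in ([0,0,0],[0,0,3],[-2,0,0]): print(d,np.round(proj(c,z+[8,0,-52]+np.array(d)),1))
```

```text
w4 col253 sat rows 206-230 [172, 174, 173, 164, 101, 36, 36, 36, 36, 34, 36, 33, 33, 23, 61, 139, 255, 219, 47, 113, 110, 115, 115, 120, 123]
  row219 [175, 173, 176, 173, 174, 169, 125, 38, 37, 33, 31, 36, 26, 17, 16, 16, 16, 23, 32, 30, 30, 32, 32, 34, 31, 31, 45, 115, 175, 176, 174, 174, 174, 174, 173, 173]
[0, 0, 0] [253.6 211.8]
[0, 0, 3] [253.6 213.2]
[-2, 0, 0] [253.6 214.4]
w6 col253 sat rows 206-230 [174, 176, 173, 173, 173, 144, 77, 35, 37, 35, 35, 31, 33, 33, 16, 19, 163, 255, 119, 74, 110, 115, 116, 118, 116]
  row219 [172, 173, 172, 172, 172, 170, 150, 37, 35, 35, 36, 34, 34, 32, 33, 33, 33, 33, 31, 33, 32, 32, 34, 34, 36, 37, 59, 139, 174, 174, 173, 173, 173, 173, 173, 175]
[0, 0, 0] [253.7 211.7]
[0, 0, 3] [253.7 213.2]
[-2, 0, 0] [253.7 214.3]
w7 col253 sat rows 206-230 [171, 169, 169, 170, 170, 169, 170, 114, 40, 36, 34, 32, 32, 32, 32, 21, 39, 185, 255, 93, 107, 110, 110, 114, 114]
  row219 [170, 168, 169, 169, 170, 168, 149, 70, 36, 33, 33, 33, 35, 33, 30, 31, 34, 32, 34, 32, 31, 35, 31, 33, 35, 57, 138, 172, 171, 172, 172, 172, 171, 172, 173, 172]
[0, 0, 0] [253.7 211.8]
[0, 0, 3] [253.7 213.2]
[-2, 0, 0] [253.7 214.3]
```

Call:
step_arm([
  {"tx":0.7,"ty":-0.03,"tz":0,"yaw":0,"gripper":1},
  {"tx":1.42,"ty":-0.06,"tz":0.5,"yaw":0,"gripper":1},
  {"tx":1.42,"ty":-0.06,"tz":1.5,"yaw":0,"gripper":1},
  {"tx":1.42,"ty":-0.06,"tz":2.5,"yaw":0,"gripper":1},
  {"tx":1.42,"ty":-0.06,"tz":3.2,"yaw":0,"gripper":1},
  {"tx":1.42,"ty":-0.06,"tz":3.45,"yaw":0,"gripper":1},
  {"tx":1.42,"ty":-0.06,"tz":3.55,"yaw":0,"gripper":1},
  {"tx":1.42,"ty":-0.06,"tz":3.65,"yaw":0,"gripper":1},
  {"tx":1.42,"ty":-0.06,"tz":3.75,"yaw":0,"gripper":1},
  {"tx":1.42,"ty":-0.06,"tz":3.85,"yaw":0,"gripper":1},
], grip_force=12)

```text
time: 14.95
eef_pos: [449.2, -197.5, 85.3]
ee_rot: [179.9, -0.1, 0.0]
ft_force: [0.1, -0.3, -2.6]
finger_gap: 23.7
grasp_force: 12.0
```

Call:
step_arm([
  {"tx":0,"ty":0,"tz":0.07,"yaw":0,"gripper":1},
  {"tx":0,"ty":0,"tz":0.12,"yaw":0,"gripper":1},
  {"tx":0,"ty":0,"tz":0.17,"yaw":0,"gripper":1},
  {"tx":0,"ty":0,"tz":0.22,"yaw":0,"gripper":1},
  {"tx":0,"ty":0,"tz":0.27,"yaw":0,"gripper":1},
  {"tx":0,"ty":0,"tz":0.3,"yaw":0,"gripper":1},
  {"tx":0,"ty":0,"tz":0.33,"yaw":0,"gripper":1},
  {"tx":0,"ty":0,"tz":0.36,"yaw":0,"gripper":1},
  {"tx":0,"ty":0,"tz":0.36,"yaw":0,"gripper":1},
  {"tx":0,"ty":0,"tz":0.36,"yaw":0,"gripper":1},
])

```text
time: 15.95
eef_pos: [448.5, -197.1, 73.6]
ee_rot: [-180.0, 0.0, 0.0]
ft_force: [0.7, 0.1, -1.0]
finger_gap: 23.5
grasp_force: 12.0
```

Block c gives no resistance past the step, so I'll continue home.

Call:
step_arm([
  {"tx":0,"ty":0,"tz":0.06,"yaw":0,"gripper":1},
  {"tx":0,"ty":0,"tz":0.12,"yaw":0,"gripper":1},
  {"tx":0,"ty":0,"tz":0.18,"yaw":0,"gripper":1},
  {"tx":0,"ty":0,"tz":0.24,"yaw":0,"gripper":1},
  {"tx":0,"ty":0,"tz":0.3,"yaw":0,"gripper":1},
  {"tx":0,"ty":0,"tz":0.36,"yaw":0,"gripper":1},
  {"tx":0,"ty":0,"tz":0.4,"yaw":0,"gripper":1},
  {"tx":0,"ty":0,"tz":0.44,"yaw":0,"gripper":1},
  {"tx":0,"ty":0,"tz":0.46,"yaw":0,"gripper":1},
  {"tx":0,"ty":0,"tz":0.46,"yaw":0,"gripper":1},
])

```text
time: 16.95
eef_pos: [448.9, -197.2, 61.6]
ee_rot: [180.0, -0.0, 0.0]
ft_force: [-5.6, 3.3, 14.7]
finger_gap: 23.9
grasp_force: 12.0
```

Call:
step_arm([
  {"tx":0,"ty":0,"tz":0,"yaw":0,"gripper":0.2},
  {"tx":0,"ty":0,"tz":0,"yaw":0,"gripper":-0.2},
  {"tx":0,"ty":0,"tz":0,"yaw":0,"gripper":-0.3},
  {"tx":0,"ty":0,"tz":0,"yaw":0,"gripper":-0.4},
  {"tx":0,"ty":0,"tz":-0.5,"yaw":0,"gripper":-0.5},
  {"tx":0,"ty":0,"tz":-1.5,"yaw":0,"gripper":-0.5},
  {"tx":0,"ty":0,"tz":-3,"yaw":0,"gripper":-1},
  {"tx":-0.5,"ty":0,"tz":-4.6,"yaw":0,"gripper":-1},
  {"tx":-1.4,"ty":0,"tz":-4.67,"yaw":0,"gripper":-1},
  {"tx":-1.4,"ty":0,"tz":-4.67,"yaw":0,"gripper":-1},
])

```text
time: 17.95
eef_pos: [405.7, -197.6, 201.6]
ee_rot: [179.9, -0.1, -0.0]
ft_force: [0.2, 0.2, -0.9]
finger_gap: 84.9
grasp_force: 0.0
```

```bash
python3 look.py w8 block_a:38 gauge:83
python3 - <<'E'
from h import *
p=bot.snapshot("side");c=cam(p);u=proj(c,[447,-197,50]).astype(int)
a=p["frame"][u[1]-40:u[1]+40,u[0]-50:u[0]+50,::-1];a=cv2.resize(a,(480,384),interpolation=cv2.INTER_CUBIC)
b=cv2.imread("pics/w8.png")[70:250,180:330];b=cv2.resize(b,(320,384),interpolation=cv2.INTER_CUBIC)
cv2.imwrite("pics/v8.png",np.hstack([a,b]))
E
```

```text
t 17.95 tcp [ 405.7 -197.6  201.6] [ 1.7988e+02 -1.1000e-01 -3.0000e-02] F [ 0.2  0.2 -0.9] gap 84.9
cam [ 485. -197.  346.]
block_a 0.94 [232. 114. 274. 173.] rect ctr 448.5 -196.3 size 44.1 62.5 ang 86.3
block_a 0.71 [ 16. 106.  84. 169.] rect ctr 457.4 17.1 size 65.4 63.1 ang 81.6
gauge 0.59 [239. 132. 264. 166.] rect ctr 450.8 -196.1 size 22.9 26.3 ang 89.9
```

View pics/v8.png

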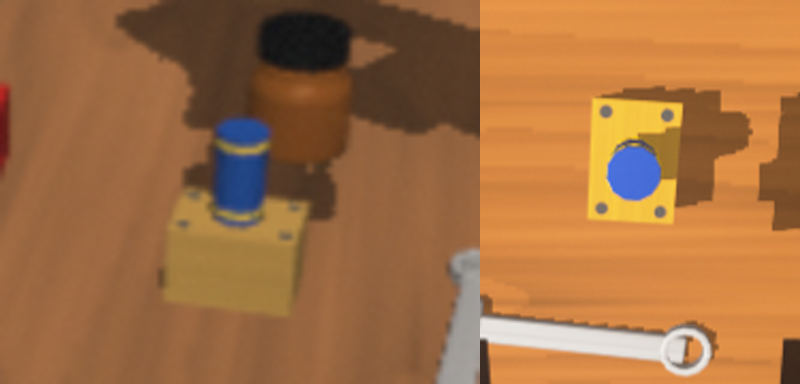

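The gauge stands home in block c: its shoulder is on the top face, and the block hasn't moved. Now I'll fetch block b, whose yaw is about −8.5°.

Call:
step_arm([
  {"tx":0.2,"ty":-1,"tz":0,"yaw":0.3,"gripper":-1},
  {"tx":0.5,"ty":-2.4,"tz":0,"yaw":0.6,"gripper":-1},
  {"tx":0.9,"ty":-3.9,"tz":0,"yaw":0.9,"gripper":-1},
  {"tx":1.3,"ty":-5.4,"tz":0,"yaw":1.2,"gripper":-1},
  {"tx":1.69,"ty":-6.8,"tz":0,"yaw":1.5,"gripper":-1},
  {"tx":1.69,"ty":-7.48,"tz":0.5,"yaw":1.7,"gripper":-1},
  {"tx":1.69,"ty":-7.48,"tz":1.5,"yaw":1.7,"gripper":-1},
  {"tx":1.69,"ty":-7.48,"tz":2.7,"yaw":1.7,"gripper":-1},
  {"tx":1.69,"ty":-7.48,"tz":3.7,"yaw":1.7,"gripper":-1},
  {"tx":1.69,"ty":-7.48,"tz":4,"yaw":1.7,"gripper":-1},
], grip_force=35)

```text
time: 19.15
eef_pos: [454.0, 28.1, 75.5]
ee_rot: [180.0, 0.5, -8.5]
ft_force: [0.3, -0.8, -0.6]
finger_gap: 87.0
grasp_force: 0.0
```

Call:
step_arm([
  {"tx":0,"ty":0,"tz":0.7,"yaw":0,"gripper":-1},
  {"tx":0,"ty":0,"tz":1.4,"yaw":0,"gripper":-1},
  {"tx":0,"ty":0,"tz":1.75,"yaw":0,"gripper":-1},
  {"tx":0,"ty":0,"tz":1.83,"yaw":0,"gripper":-0.6},
  {"tx":0,"ty":0,"tz":1.83,"yaw":0,"gripper":-0.2},
  {"tx":0,"ty":0,"tz":1.83,"yaw":0,"gripper":0.5},
  {"tx":0,"ty":0,"tz":1.83,"yaw":0,"gripper":1},
  {"tx":0,"ty":0,"tz":1.83,"yaw":0,"gripper":1},
  {"tx":0,"ty":0,"tz":1.83,"yaw":0,"gripper":1},
  {"tx":0,"ty":0,"tz":1.83,"yaw":0,"gripper":1},
])

```text
time: 20.15
eef_pos: [457.5, 27.3, 25.4]
ee_rot: [-180.0, -0.0, -8.5]
ft_force: [0.3, 0.3, 3.0]
finger_gap: 43.5
grasp_force: 35.0
```

Call:
step_arm([
  {"tx":0,"ty":0,"tz":-0.5,"yaw":0,"gripper":1},
  {"tx":0,"ty":0,"tz":-1.5,"yaw":0,"gripper":1},
  {"tx":0,"ty":0,"tz":-3,"yaw":0,"gripper":1},
  {"tx":0.5,"ty":0.7,"tz":-4.3,"yaw":-0.2,"gripper":1},
  {"tx":1.3,"ty":1.8,"tz":-5.4,"yaw":-0.5,"gripper":1},
  {"tx":2.2,"ty":3.1,"tz":-6.3,"yaw":-0.8,"gripper":1},
  {"tx":3.1,"ty":4.4,"tz":-7,"yaw":-1.2,"gripper":1},
  {"tx":3.9,"ty":5.6,"tz":-7.17,"yaw":-1.5,"gripper":1},
  {"tx":4.45,"ty":6.51,"tz":-7.17,"yaw":-1.7,"gripper":1},
  {"tx":4.45,"ty":6.51,"tz":-7.17,"yaw":-1.7,"gripper":1},
])

```text
time: 21.15
eef_pos: [560.8, -189.8, 239.1]
ee_rot: [179.9, 0.0, -0.2]
ft_force: [0.8, -0.1, -4.0]
finger_gap: 43.9
grasp_force: 35.0
```

Call:
step_arm([
  {"tx":0,"ty":0,"tz":0,"yaw":0,"gripper":1},
  {"tx":0,"ty":0,"tz":0,"yaw":0,"gripper":1},
  {"tx":0,"ty":0,"tz":0,"yaw":0,"gripper":1},
  {"tx":0,"ty":0,"tz":0,"yaw":0,"gripper":1},
  {"tx":0,"ty":0,"tz":0,"yaw":0,"gripper":1},
  {"tx":0,"ty":0,"tz":0,"yaw":0,"gripper":1},
  {"tx":0,"ty":0,"tz":0,"yaw":0,"gripper":1},
  {"tx":0,"ty":0,"tz":0,"yaw":0,"gripper":1},
  {"tx":0,"ty":0,"tz":0,"yaw":0,"gripper":1},
  {"tx":0,"ty":0,"tz":0,"yaw":0,"gripper":1},
])

```text
time: 22.15
eef_pos: [560.4, -185.6, 240.1]
ee_rot: [-180.0, 0.0, 0.0]
ft_force: [-0.0, 0.6, -4.1]
finger_gap: 43.9
grasp_force: 35.0
```

```bash
python3 look.py w9 bin:40
python3 - <<'E'
from fit import *
im,c=load("w9");h=cv2.cvtColor(im,cv2.COLOR_BGR2HSV)
m=(((h[...,0]<6)|(h[...,0]>174))&(h[...,1]>190)).astype(np.uint8)
m=cv2.morphologyEx(m,cv2.MORPH_CLOSE,np.ones((5,5)));n,l,s,cc=cv2.connectedComponentsWithStats(m);i=1+np.argmax(s[1:,4])
hull=cv2.convexHull(max(cv2.findContours((l==i).astype(np.uint8),cv2.RETR_EXTERNAL,cv2.CHAIN_APPROX_NONE)[0],key=len))
for u in cv2.approxPolyDP(hull,4,True)[:,0]: print(u,np.round(back(c,u,40),1))
E
```

```text
t 22.15 tcp [ 560.4 -185.6  240.1] [-180.    0.    0.] F [-0.   0.6 -4.1] gap 43.9
cam [ 640. -185.  385.]
bin 0.83 [123.  11. 378. 164.] rect ctr 658.0 -184.1 size 159.5 269.5 ang 0.8
[378  12] [ 737.4 -316.5   40. ]
[364 159] [ 582.3 -319.1   40. ]
[144 164] [576.2 -53.3  40. ]
[125  16] [733.8 -50.4  40. ]
```

View pics/w9.png

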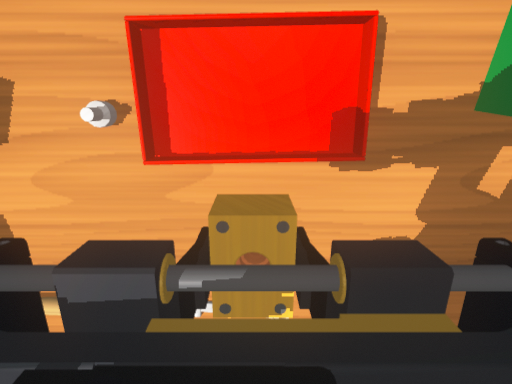

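The bin is clear in the picture, with top corners at (125,16), (378,12), (364,159) and (144,164). Its size of 159.5×269.5 is right, its centre is about (657.8,−184.6), and its yaw is 0.9°. I'll set block b in the right slot.

Call:
step_arm([
  {"tx":0.8,"ty":0.5,"tz":0,"yaw":-0.1,"gripper":1},
  {"tx":2,"ty":1.2,"tz":0.2,"yaw":-0.18,"gripper":1},
  {"tx":2.9,"ty":1.8,"tz":0.8,"yaw":-0.18,"gripper":1},
  {"tx":3.28,"ty":2.03,"tz":1.8,"yaw":-0.18,"gripper":1},
  {"tx":3.28,"ty":2.03,"tz":3,"yaw":-0.18,"gripper":1},
  {"tx":3.28,"ty":2.03,"tz":4.2,"yaw":-0.18,"gripper":1},
  {"tx":3.28,"ty":2.03,"tz":5,"yaw":-0.18,"gripper":1},
  {"tx":3.28,"ty":2.03,"tz":5.2,"yaw":-0.18,"gripper":1},
  {"tx":3.28,"ty":2.03,"tz":5.3,"yaw":-0.18,"gripper":1},
  {"tx":3.28,"ty":2.03,"tz":5.3,"yaw":-0.18,"gripper":1},
])

```text
time: 23.25
eef_pos: [659.8, -247.0, 82.6]
ee_rot: [179.9, -0.1, 0.9]
ft_force: [0.0, 0.9, -3.4]
finger_gap: 43.5
grasp_force: 35.0
```

Call:
step_arm([
  {"tx":0,"ty":0,"tz":0.3,"yaw":0,"gripper":1},
  {"tx":0,"ty":0,"tz":0.7,"yaw":0,"gripper":1},
  {"tx":0,"ty":0,"tz":1.1,"yaw":0,"gripper":1},
  {"tx":0,"ty":0,"tz":1.35,"yaw":0,"gripper":1},
  {"tx":0,"ty":0,"tz":1.48,"yaw":0,"gripper":1},
  {"tx":0,"ty":0,"tz":1.55,"yaw":0,"gripper":1},
  {"tx":0,"ty":0,"tz":1.6,"yaw":0,"gripper":1},
  {"tx":0,"ty":0,"tz":1.65,"yaw":0,"gripper":1},
  {"tx":0,"ty":0,"tz":1.69,"yaw":0,"gripper":1},
  {"tx":0,"ty":0,"tz":1.69,"yaw":0,"gripper":1},
])

```text
time: 24.25
eef_pos: [658.9, -246.5, 30.5]
ee_rot: [180.0, -0.0, 0.9]
ft_force: [-0.2, -0.3, -4.3]
finger_gap: 43.4
grasp_force: 35.0
```

Call:
step_arm([
  {"tx":0,"ty":0,"tz":0.01,"yaw":0,"gripper":1},
  {"tx":0,"ty":0,"tz":0.03,"yaw":0,"gripper":1},
  {"tx":0,"ty":0,"tz":0.04,"yaw":0,"gripper":1},
  {"tx":0,"ty":0,"tz":0.04,"yaw":0,"gripper":0.1},
  {"tx":0,"ty":0,"tz":0.04,"yaw":0,"gripper":-0.2},
  {"tx":0,"ty":0,"tz":0.04,"yaw":0,"gripper":-0.3},
  {"tx":0,"ty":0,"tz":0.04,"yaw":0,"gripper":-0.4},
  {"tx":0,"ty":0,"tz":0.04,"yaw":0,"gripper":-0.4},
  {"tx":0,"ty":0,"tz":-0.4,"yaw":0,"gripper":-0.4},
  {"tx":0,"ty":0,"tz":-1.4,"yaw":0,"gripper":-0.4},
])

```text
time: 25.25
eef_pos: [656.5, -245.3, 69.9]
ee_rot: [-179.8, 0.3, 0.9]
ft_force: [-0.3, 0.7, 0.5]
finger_gap: 60.8
grasp_force: 0.0
```

Call:
step_arm([
  {"tx":0,"ty":0,"tz":-1,"yaw":0,"gripper":-0.4},
  {"tx":-0.3,"ty":-0.6,"tz":-2.4,"yaw":0,"gripper":-1},
  {"tx":-0.8,"ty":-1.8,"tz":-3.4,"yaw":-0.3,"gripper":-1},
  {"tx":-1.4,"ty":-3.2,"tz":-3.8,"yaw":-0.6,"gripper":-1},
  {"tx":-2,"ty":-4.7,"tz":-4.1,"yaw":-0.9,"gripper":-1},
  {"tx":-2.6,"ty":-6.2,"tz":-4.25,"yaw":-1.2,"gripper":-1},
  {"tx":-3.2,"ty":-7.7,"tz":-4.25,"yaw":-1.5,"gripper":-1},
  {"tx":-3.8,"ty":-9.2,"tz":-4.25,"yaw":-1.8,"gripper":-1},
  {"tx":-4.4,"ty":-10.7,"tz":-4.25,"yaw":-2.14,"gripper":-1},
  {"tx":-5,"ty":-12.2,"tz":-4.25,"yaw":-2.14,"gripper":-1},
])

```text
time: 26.25
eef_pos: [502.3, 118.7, 201.3]
ee_rot: [180.0, -0.1, 11.6]
ft_force: [1.5, 0.6, -0.1]
finger_gap: 87.1
grasp_force: 0.0
```

Call:
step_arm([
  {"tx":-0.3,"ty":-1.3,"tz":0,"yaw":0,"gripper":-1},
  {"tx":-0.6,"ty":-2.5,"tz":0,"yaw":0,"gripper":-1},
  {"tx":-0.87,"ty":-3.36,"tz":0,"yaw":0,"gripper":-1},
  {"tx":-0.87,"ty":-3.36,"tz":0,"yaw":0,"gripper":-1},
  {"tx":-0.87,"ty":-3.36,"tz":0,"yaw":0,"gripper":-1},
  {"tx":-0.87,"ty":-3.36,"tz":0,"yaw":0,"gripper":-1},
  {"tx":-0.87,"ty":-3.36,"tz":0,"yaw":0,"gripper":-1},
  {"tx":-0.87,"ty":-3.36,"tz":0,"yaw":0,"gripper":-1},
  {"tx":-0.87,"ty":-3.36,"tz":0,"yaw":0,"gripper":-1},
  {"tx":-0.87,"ty":-3.36,"tz":0,"yaw":0,"gripper":-1},
])

```text
time: 27.25
eef_pos: [457.3, 210.2, 199.8]
ee_rot: [180.0, 0.0, 11.6]
ft_force: [-0.3, -0.4, 0.2]
finger_gap: 87.3
grasp_force: 0.0
```

```bash
python3 look.py w10 block_a:38
python3 - <<'E'
from fit import *
im,c=load("w10");u=np.round(proj(c,[457.2,210.6,38])).astype(int);print(u);top("w10",tuple(int(k) for k in u))
E
```

```text
t 27.25 tcp [457.3 210.2 199.8] [1.800e+02 1.000e-02 1.156e+01] F [-0.3 -0.4  0.2] gap 87.3
cam [535. 227. 344.]
block_a 0.91 [232. 152. 272. 208.] rect ctr 460.8 211.9 size 67.3 45.2 ang 12.7
[253 185]
w10 face ctr 456.0 214.3 size 58.3 33.7 ang 10.5 hole [470.6 205.4  38. ] area 1 px [260. 174.]
```

Call:
step_arm([
  {"tx":0,"ty":0,"tz":0.8,"yaw":0,"gripper":-1},
  {"tx":0,"ty":0,"tz":2.2,"yaw":0,"gripper":-1},
  {"tx":0,"ty":0,"tz":3.6,"yaw":0,"gripper":-1},
  {"tx":0,"ty":0,"tz":4.7,"yaw":0,"gripper":-1},
  {"tx":0,"ty":0,"tz":5.5,"yaw":0,"gripper":-1},
  {"tx":0,"ty":0,"tz":5.83,"yaw":0,"gripper":-1},
  {"tx":0,"ty":0,"tz":5.83,"yaw":0,"gripper":-0.5},
  {"tx":0,"ty":0,"tz":5.83,"yaw":0,"gripper":-0.2},
  {"tx":0,"ty":0,"tz":5.83,"yaw":0,"gripper":0.5},
  {"tx":0,"ty":0,"tz":5.83,"yaw":0,"gripper":1},
])

```text
time: 28.35
eef_pos: [458.5, 211.0, 26.6]
ee_rot: [-180.0, -0.2, 11.6]
ft_force: [0.1, -0.5, -0.2]
finger_gap: 62.9
grasp_force: 0.0
```

Call:
step_arm([
  {"tx":0,"ty":0,"tz":0,"yaw":0,"gripper":1},
  {"tx":0,"ty":0,"tz":0,"yaw":0,"gripper":1},
  {"tx":0,"ty":0,"tz":0,"yaw":0,"gripper":1},
  {"tx":0,"ty":0,"tz":-0.3,"yaw":0,"gripper":1},
  {"tx":0,"ty":0,"tz":-1,"yaw":0,"gripper":1},
  {"tx":0,"ty":0,"tz":-2.2,"yaw":0,"gripper":1},
  {"tx":0,"ty":0,"tz":-3.4,"yaw":0,"gripper":1},
  {"tx":0,"ty":0,"tz":-4.3,"yaw":0,"gripper":1},
  {"tx":0,"ty":0,"tz":-5,"yaw":0,"gripper":1},
  {"tx":0,"ty":0,"tz":-5,"yaw":0,"gripper":1},
])

```text
time: 29.35
eef_pos: [458.9, 211.2, 178.3]
ee_rot: [-180.0, -0.3, 11.6]
ft_force: [0.5, 0.2, -5.2]
finger_gap: 43.7
grasp_force: 35.0
```

Call:
step_arm([
  {"tx":0.2,"ty":0.6,"tz":0,"yaw":0.2,"gripper":1},
  {"tx":0.65,"ty":1.9,"tz":0,"yaw":0.5,"gripper":1},
  {"tx":1.2,"ty":3.4,"tz":0,"yaw":0.8,"gripper":1},
  {"tx":1.7,"ty":4.9,"tz":0,"yaw":1.1,"gripper":1},
  {"tx":2.25,"ty":6.4,"tz":0,"yaw":1.4,"gripper":1},
  {"tx":2.75,"ty":7.9,"tz":0,"yaw":1.7,"gripper":1},
  {"tx":3.3,"ty":9.4,"tz":0,"yaw":2,"gripper":1},
  {"tx":3.75,"ty":10.8,"tz":0,"yaw":2.14,"gripper":1},
  {"tx":4.1,"ty":11.7,"tz":0,"yaw":2.14,"gripper":1},
  {"tx":4.28,"ty":12.22,"tz":0,"yaw":2.14,"gripper":1},
])

```text
time: 30.35
eef_pos: [656.2, -125.2, 171.8]
ee_rot: [-180.0, 0.2, 0.8]
ft_force: [0.4, 0.2, -4.2]
finger_gap: 43.6
grasp_force: 35.0
```

Call:
step_arm([
  {"tx":0,"ty":0,"tz":0,"yaw":0,"gripper":1},
  {"tx":0,"ty":0,"tz":0,"yaw":0,"gripper":1},
  {"tx":0,"ty":0,"tz":0,"yaw":0,"gripper":1},
  {"tx":0,"ty":0,"tz":0.5,"yaw":0,"gripper":1},
  {"tx":0,"ty":0,"tz":1.2,"yaw":0,"gripper":1},
  {"tx":0,"ty":0,"tz":2,"yaw":0,"gripper":1},
  {"tx":0,"ty":0,"tz":2.7,"yaw":0,"gripper":1},
  {"tx":0,"ty":0,"tz":3.1,"yaw":0,"gripper":1},
  {"tx":0,"ty":0,"tz":3.2,"yaw":0,"gripper":1},
  {"tx":0,"ty":0,"tz":3.2,"yaw":0,"gripper":1},
])

```text
time: 31.35
eef_pos: [656.5, -122.3, 78.6]
ee_rot: [-180.0, 0.0, 0.9]
ft_force: [0.2, 0.3, -4.8]
finger_gap: 43.7
grasp_force: 35.0
```

Call:
step_arm([
  {"tx":0,"ty":0,"tz":0.3,"yaw":0,"gripper":1},
  {"tx":0,"ty":0,"tz":0.7,"yaw":0,"gripper":1},
  {"tx":0,"ty":0,"tz":1.1,"yaw":0,"gripper":1},
  {"tx":0,"ty":0,"tz":1.32,"yaw":0,"gripper":1},
  {"tx":0,"ty":0,"tz":1.44,"yaw":0,"gripper":1},
  {"tx":0,"ty":0,"tz":1.52,"yaw":0,"gripper":1},
  {"tx":0,"ty":0,"tz":1.57,"yaw":0,"gripper":1},
  {"tx":0,"ty":0,"tz":1.61,"yaw":0,"gripper":1},
  {"tx":0,"ty":0,"tz":1.64,"yaw":0,"gripper":1},
  {"tx":0,"ty":0,"tz":1.64,"yaw":0,"gripper":1},
])

```text
time: 32.35
eef_pos: [657.1, -122.8, 30.6]
ee_rot: [180.0, -0.0, 0.9]
ft_force: [-1.0, 0.3, -2.2]
finger_gap: 44.0
grasp_force: 35.0
```

Call:
step_arm([
  {"tx":0,"ty":0,"tz":0.01,"yaw":0,"gripper":1},
  {"tx":0,"ty":0,"tz":0.02,"yaw":0,"gripper":1},
  {"tx":0,"ty":0,"tz":0.02,"yaw":0,"gripper":1},
  {"tx":0,"ty":0,"tz":0.02,"yaw":0,"gripper":0.1},
  {"tx":0,"ty":0,"tz":0.02,"yaw":0,"gripper":-0.2},
  {"tx":0,"ty":0,"tz":0.02,"yaw":0,"gripper":-0.3},
  {"tx":0,"ty":0,"tz":0.02,"yaw":0,"gripper":-0.4},
  {"tx":0,"ty":0,"tz":0.02,"yaw":0,"gripper":-0.4},
  {"tx":0,"ty":0,"tz":-0.4,"yaw":0,"gripper":-0.4},
  {"tx":0,"ty":0,"tz":-1.4,"yaw":0,"gripper":-0.4},
])

```text
time: 33.35
eef_pos: [654.2, -122.0, 69.4]
ee_rot: [-179.9, 0.3, 0.9]
ft_force: [0.3, 0.4, -0.1]
finger_gap: 60.6
grasp_force: 0.0
```

Call:
step_arm([
  {"tx":0,"ty":0,"tz":-1,"yaw":0,"gripper":-0.4},
  {"tx":0,"ty":0,"tz":-2.2,"yaw":0,"gripper":-0.4},
  {"tx":-0.4,"ty":0.5,"tz":-3.5,"yaw":0,"gripper":-0.4},
  {"tx":-1.2,"ty":1,"tz":-4.8,"yaw":0,"gripper":-0.4},
  {"tx":-2,"ty":1.5,"tz":-6,"yaw":0,"gripper":-0.4},
  {"tx":-2.5,"ty":2,"tz":-6,"yaw":0,"gripper":-0.4},
  {"tx":-2.5,"ty":2,"tz":-6,"yaw":0,"gripper":-0.4},
  {"tx":-2.5,"ty":2,"tz":-6,"yaw":0,"gripper":-0.4},
  {"tx":-2.5,"ty":2,"tz":-6,"yaw":0,"gripper":-0.4},
  {"tx":-2.5,"ty":2,"tz":-6,"yaw":0,"gripper":-0.4},
])

```text
time: 34.35
eef_pos: [582.8, -183.0, 250.8]
ee_rot: [-179.9, 0.1, 1.0]
ft_force: [0.2, 0.3, 0.4]
finger_gap: 61.1
grasp_force: 0.0
```

```bash
python3 look.py w11 block_a:43 bin:40
python3 - <<'E'
from h import *
p=bot.snapshot("scene");c=cam(p)
for o,z in (("block_a",20),("gauge",60),("jar",34),("screwdriver",10),("wrench",3),("shaft",20)):
    for d in bot.silhouettes(o,p)[:4]:
        ys,xs=np.nonzero(d["region"]);print(o,round(d["confidence"],2),np.round(d["box"]),np.round(back(c,(xs.mean(),ys.mean()),20),0))
b=p["frame"][130:310,120:420,::-1];w=cv2.imread("pics/w11.png")
cv2.imwrite("pics/v11.png",np.vstack([cv2.resize(b,(500,300),interpolation=cv2.INTER_CUBIC),cv2.resize(w[:260],(500,254))]))
E
```

```text
t 34.35 tcp [ 582.8 -183.   250.8] [-1.7994e+02  8.0000e-02  9.6000e-01] F [0.2 0.3 0.4] gap 61.1
cam [ 662. -181.  395.]
block_a 0.77 [247. 242. 279. 263.] rect ctr 478.5 -196.7 size 37.7 43.3 ang 2.4
block_a 0.7 [182.  83. 221. 137.] rect ctr 658.3 -123.4 size 47.7 60.1 ang 89.3
bin 0.76 [136.  38. 378. 178.] rect ctr 658.6 -184.5 size 159.2 268.6 ang 1.3
block_a 0.9 [215. 248. 241. 276.] [ 654. -125.   20.]
block_a 0.78 [202. 171. 226. 198.] [ 456. -197.   20.]
block_a 0.63 [163. 242. 189. 273.] [ 654. -248.   20.]
gauge 0.68 [280. 252. 294. 271.] [637.   4.  20.]
jar 0.89 [143. 148. 163. 179.] [ 432. -361.   20.]
jar 0.19 [317. 162. 389. 176.] [356. 127.  20.]
screwdriver 0.65 [321. 160. 374. 174.] [355. 115.  20.]
wrench 0.54 [206. 173. 210. 175.] [ 423. -213.   20.]
wrench 0.5 [244. 153. 264. 165.] [ 356. -105.   20.]
shaft 0.73 [280. 253. 296. 269.] [636.   5.  20.]
```

View pics/v11.png

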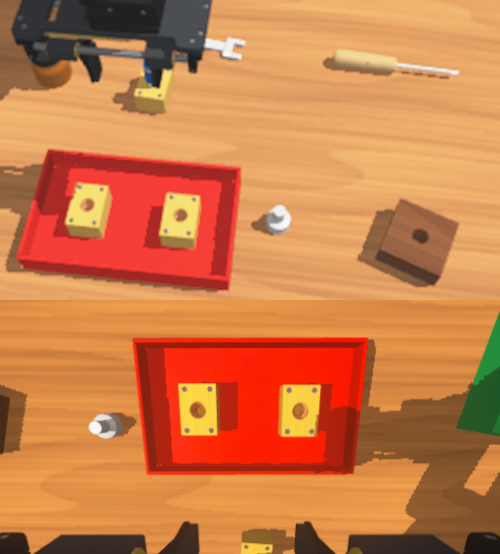

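Both failed blocks stand upright side by side on the bin floor. The gauge is still in block c, the bystanders look unmoved, and the arm is clear.

```bash
python3 -c "
from plant import bot
print(bot.job_done())"
```

```text
the job is handed in; nothing more can be done
None
```

The job is handed in at about 35 s of the 72 s allowed: the gauge stands home in the block nearest the jar, the two tight blocks stand upright side by side in the scrap bin, and the bystanders look undisturbed; the hand-in call returned no verdict.

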